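# Give the bracket a shot of anti-spatter

### The arm

A 7-joint arm with a two-finger parallel gripper is mounted at the origin on a cart in front of the work surface, level with it; the furniture and walls round the work are solid. World frame = base frame: x ahead of the robot, y to its left, z up, the work surface at z = 0. Lengths are in m, angles in rad, forces in N, time in s.
With the tool pointing down it reaches from about 0.4 to 0.875 m from the base axis. Payload 19.3 kg.
Tool frame: the origin (TCP) lies at the very end of the fingers, on their centre line; the grasp point (between the pads) lies 19 mm behind it; z points along the fingers, y is the line along which they close (so a half turn about z gives the same grasp; the last joint's range is limited). The gripper opens to 85 mm and grips with 20 to 120 N. Pads are 22 mm wide; open, the fingers measure 114 mm over their backs; the gripper's body (76 mm by 85 mm) begins 54 mm behind the grasp point. The pads swing forward as they close: fully open they stand 13 mm farther back than shut.
Start: joints at [1.171, 0.521, -0.036, 1.599, 0.021, 1.021, -0.113], TCP at [0.202, -0.591, 0.231] pointing down, gripper open.
Joint ranges: [-2.91, 2.91], [-0.3, 2.13], [-1.5, 1.42], [0.17, 2.43], [-1.26, 4.41], [0.16, 1.93], [-2.52, 2.52]. Speed limits (rad/s): [1.89, 1.89, 2.39, 2.39, 3.01, 3.01, 3.01].

### API

Orientations are given as [roll, pitch, yaw] about the fixed x, y, z axes, in that order (R = Rz(yaw) Ry(pitch) Rx(roll)).
In Python, from workcell import bot gives the robot as it stands.
- The arm moves only by the tool carry_out, never from a script. Its argument "rows" is a list that holds one entry, the list of rows, each a list of 4 numbers: the shift along the tool's x, y, z in m, then the turn about the tool's z in degrees. In form: [[[x, y, z, twist], ...]]. A call has 1 to 12 rows; each row is the pose to reach, as a shift and turn from the pose commanded when the call began, along the tool's axes at that moment; what a row does not reach only later rows make up. A row lasts 1/12 s, in which the tool goes at most 41.7 mm and 7.16 degrees, less where a joint would pass 70% of its speed; a pose out of reach is approached as far as the arm can. A call with a gripper value outside its range is refused whole. "grip" is the finger opening in m, from 0 to 0.0854, set as the call begins (left out, the last holds). The fingers move at their own pace and stop on an object; "grip_force" is the grip in N (left out, the last holds). Time passes only in rows, so rows that repeat a pose let the fingers close. It gives the time, the measured TCP pose, the force, the opening and the grip force at its end, in the units of the state.
- bot.observe(): the state, without advancing time (a new reading comes with each control period).
- bot.grab_frame(name): name is "scene" or "top" or "wrist"; returns a dict with "pixels" (480x640x3 uint8, red, green, blue), "K" (3x3 intrinsics, pixels), "pose" (4x4, takes a point from camera to world coordinates). Camera axes: x right, y down, z forward; pixel columns grow to the right and rows downward; lengths in m; the calibration is good to about 2 mm. The wrist camera is an equidistant fisheye: a pixel r from the principal point sees the ray r / f radians off the axis. A picture is of the moment at which its call begins. There is no depth.
- bot.job_done(): hands the job in; it is judged then, once.
Trained networks look in a picture, given as the dict that the camera call returned (one of the last four; its "shot" number tells which), for a name from the list of things; names that differ only in an ending like _2 or _b are one class to them, and where a whole thing is asked for, a point or a joint stands for the part that bears it (a point fixed in the world has none). Each returns a list of dicts, best first, with "conf" (0 to 1); they miss things now and then, are a little off and sometimes report something else, mostly with a low value. They report only what shows in the picture. A call takes as long as a camera call. They do not tell look-alikes from the thing itself.
- bot.look_for(picture, label): "position" ([column, row] in pixels, amid what is visible of it).
- bot.regions_of(picture, label): "region" (480x640 bool, what is visible of it) and "position" ([column, row] in pixels, amid what is visible of it).
- bot.spot_point(picture, label): "position" ([column, row] in pixels: a listed point, or the origin of a listed thing).
The state is a dict: "clock": time; "qpos": joint angles; "qd": joint speeds; "joint_efforts": joint torques, N m; "position": TCP position; "tool_rot": TCP orientation; "force": force on the tool from outside, world axes, zero at the start; "moment": the same for the moment, N m; "grip_width": finger opening in m; "finger_force": force on a finger pad.
Only numpy, scipy, OpenCV 4.12 (cv2) and the standard library are available. Lean on these libraries where they do the work, as an engineer would, in place of code of your own. Each camera call takes 0.05 s, during which the arm holds its last target. There are 200 camera calls.

### The job

The steel bracket on the bench needs a shot from the white spray can with the green band and green nozzle cap. Press that green cap all the way down from above, hold it down for about half a second, then let it spring right back up and move clear. Do not press the cap of the orange-banded can.

Things in the scene. Friction and masses are not known exactly. Their poses are not given: they have to be found in the camera images.
- green_can_nozzle_top (a point): centre of the flat top (25 mm across) of the green nozzle cap to press; 160 mm above the bench when up, moves with the cap. Cap 29 mm across, 16.5 mm tall, on a 58 mm white can with a green band, in a steel foot (96 mm square) fixed to the bench, left or right. A thin red tube leaves the cap along the point's +x, 45 degrees down, 50 mm out, toward a loose bracket 50 mm high. z up; clear above.
- green_can_nozzle (a joint): travel of the green nozzle cap in m: 0 = up, grows as it is pressed straight down, 0.008 = fully down against its stop. A spring returns it by itself: it resists with about 2 N at the start and 6 N at the bottom.
- orange_can_nozzle_top (a point): centre of the flat round top of the orange nozzle cap of the second can: same shape, size, height and foot as the green one, but a bare-metal body with an orange band. Not to be pressed. It stands at least 200 mm from the green one.
- orange_can_nozzle (a joint): travel of the orange nozzle cap in m: 0 = up, 0.008 = fully down. Same spring as the green one. Must stay up.
Things that resemble listed ones, but are neither listed nor needed, are in the scene too. Leave any yellow look-alike of the part that bears green_can_nozzle_top alone.

How it is judged:
By the outcome, as a careful person would: the job done as asked, in the order asked, and still so for the second after the job is handed in, with the robot touching nothing.
It also fails if it takes over 26 s, if anything falls off the work surface, if the arm or the gripper's body presses on something with over 40 N, if the wrist force passes 120 N, or if a joint passes its speed limit or range.

## Working session

There is one attempt and no reset: what is moved stays moved. The work goes in short steps, Python scripts to look and compute and a tool call to move; the robot and the scene stay as the last step left them, time stands still between calls to the robot, and variables do not carry over. Pictures are saved under pics/ and viewed, at most 10 in all, crops included, and the job is handed in when it is done.

Besides the shell and the picture viewer there is one more tool, called as name(argument=value, ...) on one line, values as JSON. carry_out: Moves the arm, as the interface text tells. Its arguments: {"type":"object","properties":{"rows":{"type":"array","items":{"type":"array","items":{"type":"array","items":{"type":"number"}}}},"grip":{"type":"number"},"grip_force":{"type":"number"}},"required":["rows"]}

```bash
mkdir -p pics; cat > h.py <<'E'
import numpy as np, cv2
from workcell import bot
def ray(f,px,fish=False):
    K=np.array(f["K"]);P=np.array(f["pose"])
    x=(px[0]-K[0,2])/K[0,0];y=(px[1]-K[1,2])/K[1,1]
    if fish:
        r=np.hypot(x,y)+1e-12;d=np.array([np.sin(r)*x/r,np.sin(r)*y/r,np.cos(r)])
    else: d=np.array([x,y,1.])
    return P[:3,3],P[:3,:3]@d
def atz(f,px,z,fish=False):
    o,d=ray(f,px,fish);return o+d*(z-o[2])/d[2]
E
python3 - <<'E'
from h import *
s=bot.observe();print(s["clock"],s["position"],s["tool_rot"],s["grip_width"])
ims=[]
for n in["scene","top","wrist"]:
    f=bot.grab_frame(n);cv2.imwrite(f"pics/{n}0.png",f["pixels"][:,:,::-1])
    print(n,np.array(f["pose"])[:3,3].round(3))
    for l in["green_can_nozzle_top","orange_can_nozzle_top"]:
        for d in bot.spot_point(f,l): print(l,d["position"],round(d["conf"],2),atz(f,d["position"],.16,n=="wrist").round(4))
E
```

```text
0.0 [ 0.20226431 -0.59102251  0.23072597] [-3.14048579e+00  6.07892865e-05  3.29808184e-01] 0.0854427057673743
scene [-0.103  1.145  0.974]
green_can_nozzle_top [221.6, 337.9] 0.78 [0.4412 0.5861 0.16  ]
green_can_nozzle_top [281.5, 240.7] 0.66 [0.5086 0.2848 0.16  ]
green_can_nozzle_top [419.3, 175.4] 0.46 [ 0.3526 -0.1317  0.16  ]
orange_can_nozzle_top [359.6, 156.4] 0.53 [ 0.5336 -0.1411  0.16  ]
top [0.025 0.023 1.123]
green_can_nozzle_top [276.5, 197.9] 0.62 [0.5119 0.2799 0.16  ]
green_can_nozzle_top [142.7, 192.7] 0.6 [0.4373 0.5786 0.16  ]
green_can_nozzle_top [339.1, 235.3] 0.5 [0.4625 0.1181 0.16  ]
green_can_nozzle_top [431.8, 310.4] 0.45 [ 0.3543 -0.1087  0.16  ]
orange_can_nozzle_top [463.7, 236.8] 0.69 [ 0.5365 -0.1428  0.16  ]
wrist [ 0.271 -0.568  0.373]
```

View pics/scene0.png

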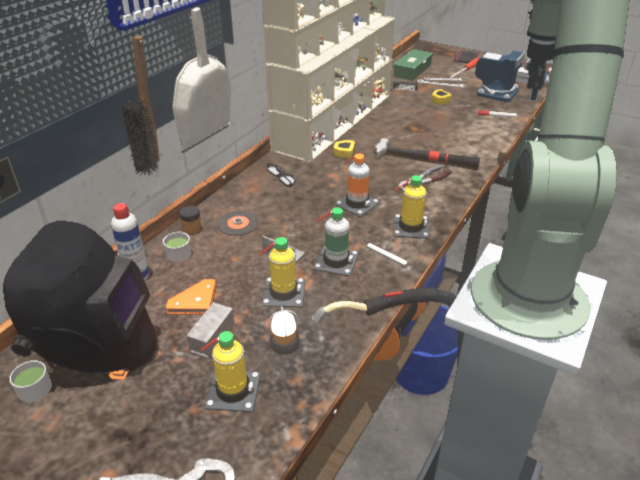

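View pics/top0.png

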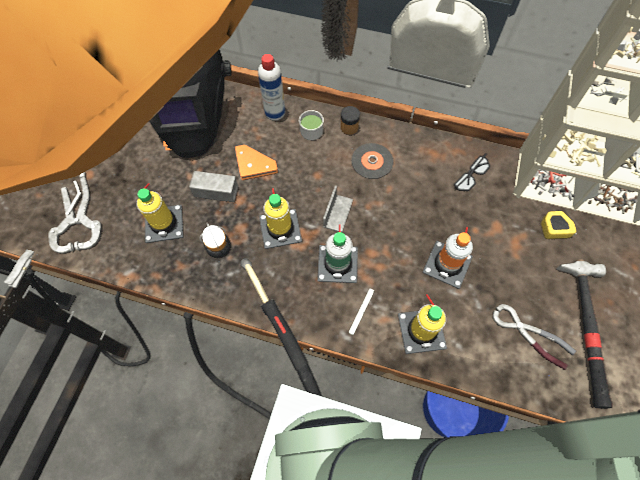

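The top view shows the white/green-banded can with its cap at about (339,235), which is (337,212) in the scene view. The three yellow-bodied cans are look-alikes, and the orange can's cap is at (463,238) in the top view. I'll go high by way of the front, fingers shut.

carry_out(rows=[[[0.39, -0.225, -0.05, 0], [0.39, -0.225, -0.05, 0], [0.39, -0.225, -0.05, 0], [0.39, -0.225, -0.05, 0], [0.39, -0.225, -0.05, 0], [0.39, -0.225, -0.05, 0], [0.39, -0.225, -0.05, 0], [0.39, -0.225, -0.05, 0], [0.39, -0.225, -0.05, 0], [0.39, -0.225, -0.05, 0], [0.39, -0.225, -0.05, 0], [0.39, -0.225, -0.05, 0]]], grip=0)

```text
clock: 1.45
position: [0.5032, -0.2455, 0.2821]
tool_rot: [-3.141, -0.003, 0.338]
force: [-0.1, 0.7, -0.3]
grip_width: 0.0002
finger_force: 0.0
```

carry_out(rows=[[[0.08, -0.356, 0.0, 0], [0.08, -0.356, 0.0, 0], [0.08, -0.356, 0.0, 0], [0.08, -0.356, 0.0, 0], [0.08, -0.356, 0.0, 0], [0.08, -0.356, 0.0, 0], [0.08, -0.356, 0.0, 0], [0.08, -0.356, 0.04, 0], [0.08, -0.356, 0.04, 0], [0.08, -0.356, 0.04, 0], [0.08, -0.356, 0.04, 0], [0.08, -0.356, 0.04, 0]]])

```text
clock: 2.45
position: [0.459, 0.1102, 0.2414]
tool_rot: [3.141, 0.0, 0.33]
force: [-0.2, -0.1, 1.0]
grip_width: -0.0002
finger_force: 0.0
```

```bash
python3 - <<'E'
from h import *
s=bot.observe();print(s["clock"],s["position"],s["tool_rot"],s["grip_width"],s["force"],s["qpos"])
R=[]
for n in["scene","top","wrist"]:
    f=bot.grab_frame(n);cv2.imwrite(f"pics/{n}1.png",f["pixels"][:,:,::-1])
    for d in bot.spot_point(f,"green_can_nozzle_top"):
        p=atz(f,d["position"],.16,n=="wrist");print(n,d["position"],round(d["conf"],2),p.round(4))
    for d in bot.regions_of(f,"green_can_nozzle_top"):
        print(" reg",np.round(d["position"]),round(d["conf"],2),d["region"].sum())
E
```

```text
2.45 [0.45904674 0.11017896 0.24138245] [3.14135090e+00 1.88778694e-04 3.29831531e-01] -0.00019506135604845042 [-0.2304463  -0.10750603  1.00094374] [-0.05894978  0.28375594 -0.36737043  1.96260382  0.12726278  0.9173914
 -1.73145933]
scene [222.5, 337.3] 0.77 [0.4407 0.5841 0.16  ]
scene [280.1, 242.1] 0.51 [0.5085 0.2907 0.16  ]
scene [417.3, 176.8] 0.46 [ 0.3544 -0.1226  0.16  ]
scene [339.3, 210.0] 0.41 [0.4557 0.1134 0.16  ]
 reg [282. 245.] 0.69 162
 reg [225. 340.] 0.57 226
 reg [417. 182.] 0.46 124
top [275.6, 200.2] 0.69 [0.5057 0.2799 0.16  ]
top [145.5, 194.1] 0.69 [0.4358 0.5708 0.16  ]
 reg [275. 200.] 0.65 141
 reg [147. 192.] 0.61 125
wrist [303.6, 246.2] 0.97 [0.4587 0.1182 0.16  ]
wrist [94.6, 99.2] 0.58 [0.5101 0.2839 0.16  ]
 reg [101.  94.] 0.95 1494
 reg [309. 238.] 0.86 1762
 reg [507. 370.] 0.65 82
 reg [621. 252.] 0.42 1021
```

View pics/wrist1.png

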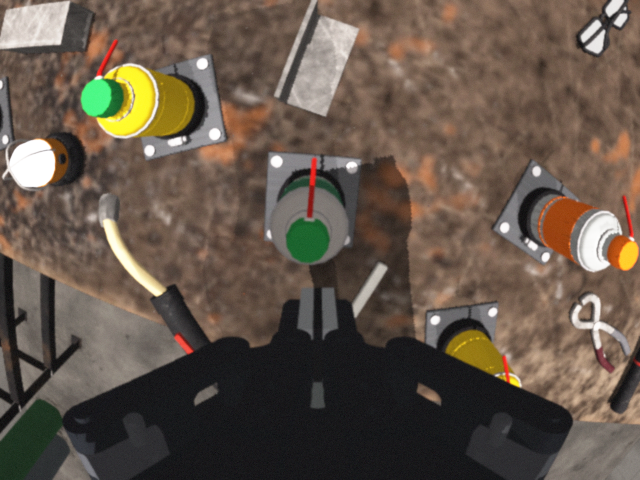

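The wrist view shows the green cap at about (308,239), with its red tube pointing up the image. The fingertips are just below it, near (318,295). I'll fit the cap outline to refine this.

```bash
python3 - <<'E'
from h import *
from scipy.optimize import least_squares
f=bot.grab_frame("wrist");im=f["pixels"];h=cv2.cvtColor(im,cv2.COLOR_RGB2HSV)
print(np.array(f["pose"])[:3,3].round(3),f["K"])
m=cv2.inRange(h,(45,120,60),(85,255,255));m[:,:250]=0;m[:,370:]=0;m[:205]=0;m[280:]=0
c=max(cv2.findContours(m,0,1)[0],key=cv2.contourArea)
print(cv2.minEnclosingCircle(c),cv2.boundingRect(c))
(x,y),r=cv2.minEnclosingCircle(c)
for z in(.16,.15):
  W=np.array([atz(f,p[0],z,True)[:2] for p in c]);print(z,*cv2.minEnclosingCircle(W.astype(np.float32)*1000), atz(f,(308,239),z,True).round(4))
cv2.imwrite("pics/crop.png",cv2.resize(im[190:330,240:400,::-1],None,fx=5,fy=4.2,interpolation=2)[:588])
E
```

```text
[0.527 0.133 0.383] [[371.64829954   0.         317.25507516]
 [  0.         371.64829954 240.07941131]
 [  0.           0.           1.        ]]
((308.439697265625, 239.64572143554688), 22.304231643676758) (287, 219, 43, 43)
0.16 (463.3023986816406, 116.93197631835938) 14.53553295135498 [0.4639 0.1174 0.16  ]
0.15 (460.43121337890625, 116.2093734741211) 15.185863494873047 [0.4611 0.1167 0.15  ]
```

View pics/crop.png

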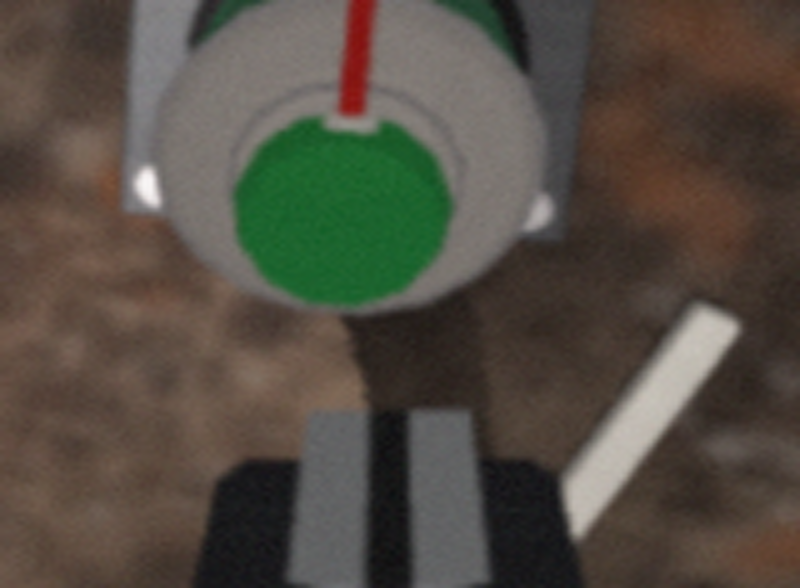

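carry_out(rows=[[[0.0042, -0.0058, 0.03, 0], [0.0042, -0.0058, 0.055, 0], [0.0042, -0.0058, 0.07, 0], [0.0042, -0.0058, 0.07, 0], [0.0042, -0.0058, 0.07, 0], [0.0042, -0.0058, 0.07, 0]]])

```text
clock: 3.45
position: [0.4615, 0.1176, 0.1723]
tool_rot: [3.142, -0.001, 0.33]
force: [-0.3, 0.4, 0.6]
grip_width: -0.0003
finger_force: 0.0
```

```bash
python3 - <<'E'
from h import *
s=bot.observe();print(s["clock"],s["position"],s["force"])
f=bot.grab_frame("wrist")
cv2.imwrite("pics/crop2.png",cv2.resize(f["pixels"][190:330,240:400,::-1],None,fx=5,fy=4.2,interpolation=2))
E
```

```text
3.45 [0.46153716 0.1175636  0.17229216] [-0.31248027  0.39646682  0.64969786]
```

View pics/crop2.png

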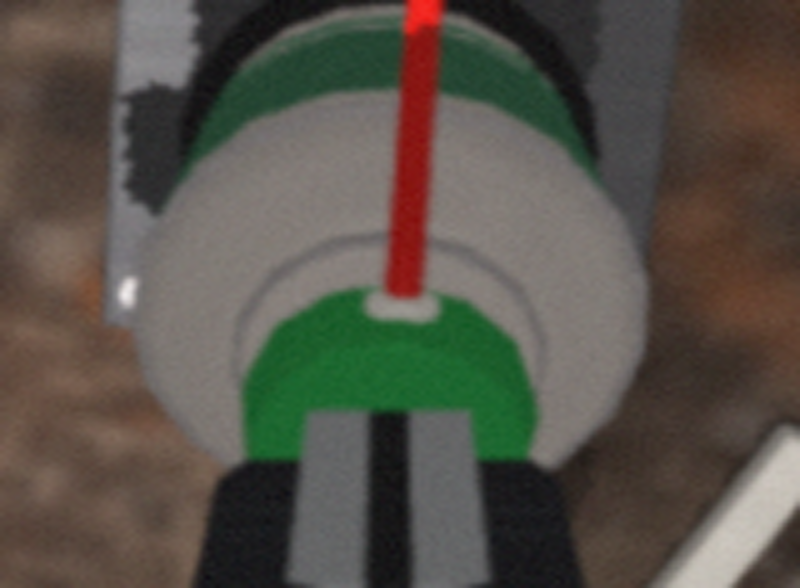

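The fingertips are centred over the cap sideways: tips at crop x≈388, cap at ≈391. Next I bring them close to contact.

carry_out(rows=[[[0, 0, 0.005, 0], [0, 0, 0.009, 0], [0, 0, 0.012, 0], [0, 0, 0.014, 0], [0, 0, 0.014, 0]]])

```text
clock: 3.92
position: [0.4611, 0.1174, 0.1571]
tool_rot: [3.142, -0.0, 0.33]
force: [1.1, -0.9, 2.9]
grip_width: -0.0001
finger_force: 1.7
```

carry_out(rows=[[[0, 0, 0.003, 0], [0, 0, 0.006, 0], [0, 0, 0.008, 0], [0, 0, 0.008, 0]]])

```text
clock: 4.25
position: [0.4614, 0.1175, 0.1513]
tool_rot: [3.141, -0.001, 0.329]
force: [-15.3, -6.2, 57.7]
grip_width: -0.0
finger_force: 29.0
```

It's at the stop, with the force climbing well past the spring's. I'll ease off 1 mm, staying on the stop, hold, then release straight up.

carry_out(rows=[[[0, 0, -0.001, 0], [0, 0, -0.001, 0], [0, 0, -0.001, 0], [0, 0, -0.001, 0]]])

```text
clock: 4.58
position: [0.4613, 0.1174, 0.1516]
tool_rot: [3.141, -0.001, 0.33]
force: [-10.0, -4.7, 37.7]
grip_width: 0.0004
finger_force: 19.2
```

carry_out(rows=[[[0, 0, -0.004, 0], [0, 0, -0.008, 0], [0, 0, -0.014, 0], [0, 0, -0.03, 0], [0, 0, -0.06, 0], [0, 0, -0.09, 0], [0, 0, -0.1, 0], [0, 0, -0.1, 0], [0, 0, -0.1, 0]]])

```text
clock: 5.33
position: [0.461, 0.1173, 0.2503]
tool_rot: [3.141, -0.0, 0.33]
force: [-0.3, -0.3, -0.9]
grip_width: -0.0001
finger_force: 0.0
```

```bash
python3 - <<'E'
from h import *
s=bot.observe();print(s["clock"],s["position"],s["force"])
f=bot.grab_frame("wrist")
cv2.imwrite("pics/w3.png",f["pixels"][:,:,::-1])
E
```

```text
5.3333 [0.46098435 0.11732728 0.25025914] [-0.3175155  -0.25371212 -0.92218437]
```

View pics/w3.png

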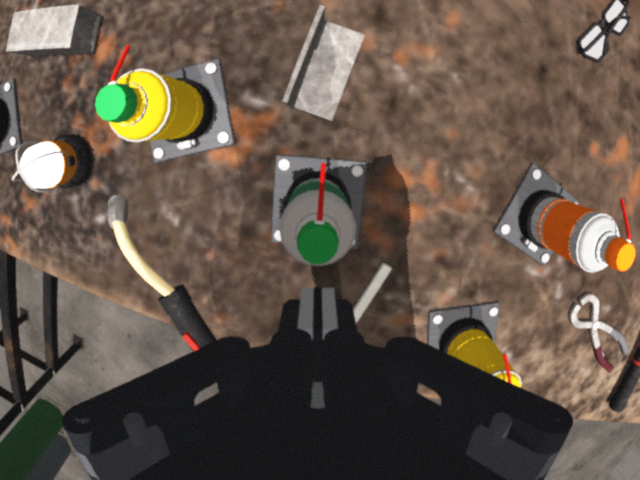

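The cap is back up at (318,241), nothing else has moved, and the gripper is clear. By the clock and force readings, the cap was on its stop from about 4.1 s to 4.65 s.

```bash
python3 -c "
from workcell import bot
print(bot.job_done())"
```

```text
the job is handed in; nothing more can be done
None
```

I pressed the green cap to its stop (peak reading about 58 N), held it about 0.5 s, and let it spring back up with the gripper clear; the orange cap was not touched, and the job is handed in.

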